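Hang the second test weight on the hook

TASK

The load test needs both weights on the hook. Take the spare hanging weight out of its storage bay, stand it upright on the bare bench, let go and take it again by the other two sides of its grip, then hang it by its eye on the free front place of the hook, in front of the weight that already hangs there. Leave both weights hanging freely, do not dislodge the first one, and leave the other things on the bench where they are.

Things in the scene. Friction and masses are not known exactly. Their poses are not given: they have to be found in the camera images.
- spare_grip (a point): Centre of the black grip (40 deep x 50 wide x 40 high, fine grooves) on top of the spare weight, 120 mm above its underside. Weight: 140 mm tall, 0.4 kg; dark steel block at the foot (40 deep x 64 wide x 32 high), upright steel stirrup round an open eye, grip on top. x = depth (axis of the eye), y = width, z up. Front and back are alike. It stands in the storage bay.
- spare_eye (a point): Middle of the spare weight's eye roof, 88 mm above its underside, 32 mm below the grip's centre; axes as spare_grip. The eye is a window right through in depth, 48 mm wide, from 32 to 88 mm above the underside; the roof slopes gently, highest in the middle. The stirrup is 12 mm deep and 64 wide; its top, 100 mm above the underside, carries the grip.
- hung_grip (a point): Centre of the black grip of the first weight, which is equal to the spare and already hangs on the inner place of the hook, the axis of its eye (x) along the prong, about 49 mm to +x of hook_seat. y = width, z up.
- hook_seat (a point): Free place of the hook: the point on top of the prong, 145 mm above the bench, where the spare's eye roof shall rest. The prong is a level round steel bar 10 mm thick that points to this frame's -x (roughly at the robot); z up. A weight hung here has 9 mm between its grip and the first one's: no finger fits between, so hold it by the sides that look to +y and -y.
- hook_tip (a point): Upper end of the hook's upturned tip: 35 mm to -x of hook_seat and 16 mm above it (axes alike). The level part ends 15 mm to -x of hook_seat, from there the tip slopes up at about 45 degrees.
- hook_stand: The fixed stand of the hook; origin on the bench straight under hook_seat, axes alike. Grey base plate 10 mm high, x from -48 to +117 mm, 110 wide. Column behind the first weight: front face at x = +77 mm, 30 deep, 40 wide, 152 high.
- bay_floor (a point): Centre of the floor of the fixed storage bay, 8 mm above the bench. Base 80 (x) x 96 (y) mm; two upright aluminium cheeks, 6 thick, 70 long in x, inner faces at y = -36 and +36 mm, tops 145 above this floor. Front (-x) and back are open but for 6 mm lips. The spare stands with its width along y: between the cheeks its grip can only be taken by front and back, 40 mm apart. z up.
- glue_bottle: Bystander: white glue bottle with red cap, 41 x 41 x 105 mm, upright on the bench; origin at the centre of its underside.
- masking_roll: Bystander: roll of masking tape, 100 mm across, 25 mm high, lying flat; origin at the centre of its underside.
- log_pad: Bystander: blue notebook, 148 x 109 x 14 mm, lying flat; origin at the centre of its underside.
Not all that is in view belongs to the job. What is shaped like the part that bears spare_grip but orange or yellow is not meant. What is shaped like the part that bears hung_grip but purple is not meant.

How it is judged (in metres and radians):
On the way:
1. the spare weight stands upright on the bench clear of the bay, and the fingers have let go of it (height (world z) of spare_grip between 0.112 and 0.126 m and angle between spare_grip's own z axis and vertical below 0.1 rad and horizontal distance between spare_grip and bay_floor above 0.07 m and contact force between the fingers and anything else below 0.2 N), for 0.2 s.
At the end, for the whole second after the job is handed in: Both weights hang by their eyes on the level part of the hook, released: the spare within 22 mm (tip side), 16 mm (column side) and 22 mm (sideways) of the free place, the first still 33 to 62 mm behind it; each within 9 mm of its hung height and 0.3 rad of upright and square (x of spare_grip in the frame of hook_seat between -0.022 and 0.016 m and y of spare_grip in the frame of hook_seat between -0.022 and 0.022 m and z of spare_grip in the frame of hook_seat between 0.022 and 0.04 m and angle between each of spare_grip, hung_grip's own z axis and vertical below 0.3 rad and x of hung_grip in the frame of hook_seat between 0.033 and 0.062 m and y of hung_grip in the frame of hook_seat between -0.022 and 0.022 m and z of hung_grip in the frame of hook_seat between 0.022 and 0.04 m and angle between the x axis of each of spare_grip, hung_grip and the x axis of hook_seat, either way round below 0.3 rad); the robot touches nothing.
It fails at once if the first weight is pushed more than 25 mm or knocked off the hook (distance of hung_grip from where it was at the start of the episode above 0.025 m).
It fails at once if the glue bottle is moved more than 25 mm (distance of glue_bottle from where it was at the start of the episode above 0.025 m).
It fails at once if the masking roll is moved more than 25 mm (distance of masking_roll from where it was at the start of the episode above 0.025 m).
It fails at once if the log pad is moved more than 25 mm (distance of log_pad from where it was at the start of the episode above 0.025 m).
It also fails if it takes over 51 s, if anything falls off the work surface, if the arm or the gripper's body presses on something with over 40 N, if the wrist force passes 120 N, or if a joint passes its speed limit or range.

ROBOT

A 7-joint arm with a two-finger parallel gripper is mounted at the origin on a cart in front of the work surface, level with it; the furniture and walls round the work are solid. World frame = base frame: x ahead of the robot, y to its left, z up, the work surface at z = 0. Lengths are in m, angles in degrees, forces in N, time in s.
With the tool pointing down it reaches from about 0.425 to 0.875 m from the base axis. Payload 4.7 kg.
Tool frame: the origin (TCP) lies on the mounting face of the last link; the fingertips stand 182 mm ahead of it and the grasp point (between the pads) lies 164 mm ahead of it; z points along the fingers, y is the line along which they close (so a half turn about z gives the same grasp; the last joint's range is limited). The gripper opens to 87 mm and grips with 3 to 60 N. Pads are 19 mm wide; open, the fingers measure 117 mm over their backs; the gripper's body (75 mm by 190 mm) begins 51 mm behind the grasp point.
Start: joints at [0.808, 18.392, -4.016, 83.108, 1.295, 78.541, -3.26], TCP at [0.65, -0, 0.405] pointing down, gripper open.
Joint ranges: [-163.93, 163.93], [-17.29, 119.83], [-79.2, 71.16], [3.27, 140.29], [-89.18, 269.18], [5.43, 117.66], [-154.24, 154.24]. Speed limits (degrees/s): [147.25, 147.25, 180, 180, 180, 180, 180].

INTERFACE

Orientations are given as [roll, pitch, yaw] about the fixed x, y, z axes, in that order (R = Rz(yaw) Ry(pitch) Rx(roll)).
In Python, from cell import env gives the robot as it stands.
- The arm moves only by the tool servo_tool, never from a script. Its argument "plan" is a list of rows, each an object with "xyz": the shift along the tool's x, y, z in cm, a list of three; "twist": the turn, a rotation vector about the tool's x, y, z in degrees, a list of three; "jaw": the closure, from 0 (fully open) to 1 (shut). In form: [{"xyz": [x, y, z], "twist": [wx, wy, wz], "jaw": jaw}, ...]. A call has 1 to 10 rows; each row is the pose to reach, as a shift and turn from the pose commanded when the call began, along the tool's axes at that moment; what a row does not reach only later rows make up. A row lasts 1/12 s, in which the tool goes at most 41.7 mm and 7.16 degrees, less where a joint would pass 70% of its speed; a pose out of reach is approached as far as the arm can. A call with a gripper value outside its range is refused whole. The fingers move at their own pace and stop on an object; "newtons" is the grip in N (left out, the last holds). Time passes only in rows, so rows that repeat a pose let the fingers close. It gives the time, the measured TCP pose, the force, the opening and the grip force at its end, in the units of the state.
- env.get_obs(): the state, without advancing time (a new reading comes with each control period).
- env.read_camera(name): name is "scene" or "side" or "wrist"; returns a dict with "img" (384x512x3 uint8, red, green, blue), "camera_matrix" (3x3 intrinsics, pixels), "k1" (the pictures are not rectified: a ray, as slopes to the right and down, at radius r is drawn at 1 + k1 r^2 times it, then the intrinsics apply), "R" (3x3) and "t" (3): a world point X has camera coordinates R X + t. Camera axes: x right, y down, z forward; pixel columns grow to the right and rows downward; lengths in m; the calibration is good to about 2 mm. A picture is of the moment at which its call begins. There is no depth.
- env.sign_off(): hands the job in; it is judged then, once.
The state is a dict: "time_s": time; "qpos": joint angles; "joint_velocities": joint speeds; "effort": joint torques, N m; "tool_pos": TCP position; "tool_rot": TCP orientation; "force": force on the tool from outside, world axes, zero at the start; "wrist_torque": the same for the moment, N m; "grip_width": finger opening in m; "grasp_force": force on a finger pad.
Only numpy, scipy, OpenCV 4.12 (cv2) and the standard library are available. Lean on these libraries where they do the work, as an engineer would, in place of code of your own. Each camera call takes 0.05 s, during which the arm holds its last target. There are 200 camera calls.

## Working session

There is one attempt and no reset: what is moved stays moved. The work goes in short steps, Python scripts to look and compute and a tool call to move; the robot and the scene stay as the last step left them, time stands still between calls to the robot, and variables do not carry over. Pictures are saved under pics/ and viewed, at most 13 in all, crops included, and the job is handed in when it is done.

Besides the shell and the picture viewer there is one more tool, called after "Request:" by a JSON object that holds its "method" and its "body". servo_tool: Moves the arm, as the interface text tells. Its arguments: {"type":"object","properties":{"plan":{"type":"array","items":{"type":"object","properties":{"xyz":{"type":"array","items":{"type":"number"}},"twist":{"type":"array","items":{"type":"number"}},"jaw":{"type":"number"}}}},"newtons":{"type":"number"}},"required":["plan"]}

```bash
mkdir -p pics; ls; cat > h.py <<'E'
import numpy as np, cv2
from cell import env
def cap(n):
    c=env.read_camera(n); np.savez(f'{n}.npz',**c); return c
def load(n): return dict(np.load(f'{n}.npz'))
def save(im,f): cv2.imwrite(f'pics/{f}.png',im[...,::-1])
def ray(c,uv):
    K=np.array(c['camera_matrix']); p=np.linalg.inv(K)@[uv[0],uv[1],1]; d=p[:2]; s=d.copy()
    for _ in range(30): s=d/(1+float(c['k1'])*(s@s))
    R=np.array(c['R']); v=R.T@np.r_[s,1]; return -R.T@np.array(c['t']), v/np.linalg.norm(v)
def onz(c,uv,z):
    o,v=ray(c,uv); return o+v*(z-o[2])/v[2]
def tri(c1,u1,c2,u2):
    o1,v1=ray(c1,u1);o2,v2=ray(c2,u2)
    s=np.linalg.lstsq(np.c_[v1,-v2],o2-o1,rcond=None)[0]
    a=o1+s[0]*v1;b=o2+s[1]*v2; return (a+b)/2,np.linalg.norm(a-b)
def proj(c,X):
    p=np.array(c['R'])@X+np.array(c['t']); s=p[:2]/p[2]; s=s*(1+float(c['k1'])*(s@s))
    K=np.array(c['camera_matrix']); return (K@np.r_[s,1])[:2]
E
python3 - <<'E'
from h import *
for n in ('scene','side','wrist'):
    c=cap(n); save(c['img'],n+'0'); o,v=ray(c,(256,192)); print(n,o.round(3),v.round(2),c['k1'])
im=np.vstack([cv2.resize(load(n)['img'],(800,600)) for n in ('scene',)]); save(im,'sceneL')
save(cv2.resize(load('side')['img'],(800,600)),'sideL')
E
```

```text
pics
scene [-0.448  0.69   0.721] [ 0.74 -0.49 -0.46] 0.040240978667960385
side [ 1.319 -0.168  0.705] [-0.79  0.22 -0.57] 0.02044864835515419
wrist [0.65  0.082 0.384] [ 0.01 -0.3  -0.95] -0.0646559629875874
```

View pics/sceneL.png

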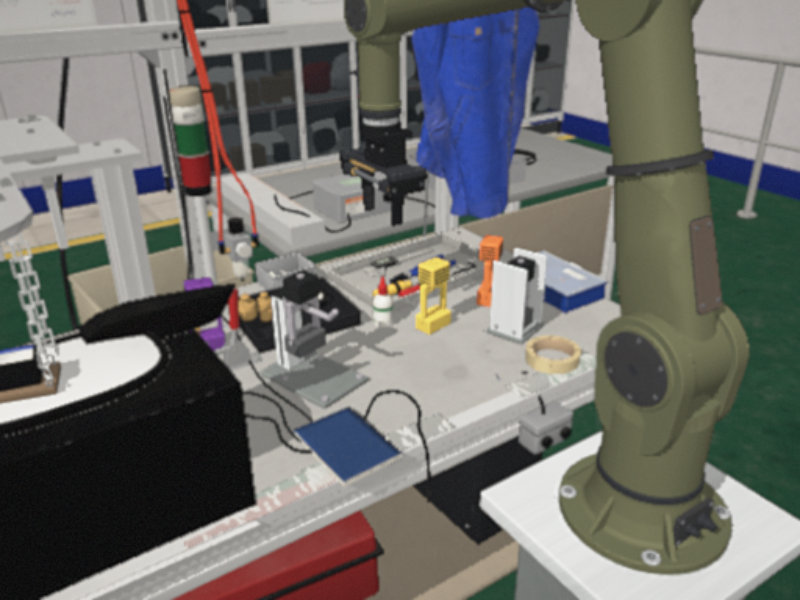

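View pics/sideL.png

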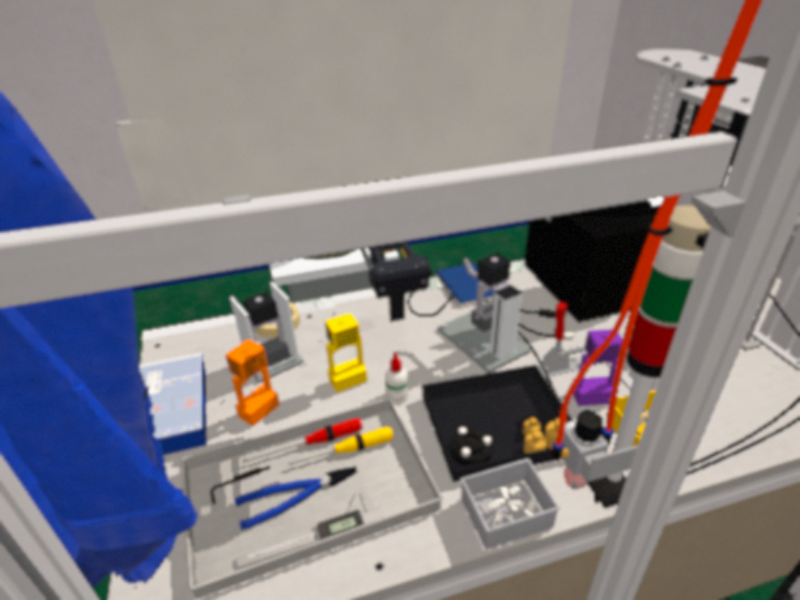

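Scene view: bay with black grip at about (523,265), hook with the hung grip at (300,285). Side view: spare grip at (260,305), hung grip at (492,268), both in 800x600 pixels. Next I'll zoom all four.

```bash
python3 - <<'E'
from h import *
def crop(n,x,y,w=100,h=75):
    im=load(n)['img'][y:y+h,x:x+w]; im=cv2.resize(im,(400,300),interpolation=cv2.INTER_CUBIC)
    for k in range(0,w,20): cv2.putText(im,str(x+k),(k*4,10),0,.35,(255,0,0)); cv2.line(im,(k*4,12),(k*4,18),(255,0,0))
    for k in range(0,h,15): cv2.putText(im,str(y+k),(0,k*4+4),0,.35,(255,0,0))
    return im
save(np.vstack([np.hstack([crop('scene',290,150),crop('scene',155,165)]),np.hstack([crop('side',125,175),crop('side',270,155)])]),'crops')
s,d=load('scene'),load('side')
k=1/1.5625
for a,b in (((523,262),(260,303)),((300,285),(492,268))): print(tri(s,np.array(a)*k,d,np.array(b)*k))
E
```

```text
(array([ 0.46586108, -0.19485363,  0.14243068]), np.float64(0.010421022405134246))
(array([0.55347084, 0.22361308, 0.1792181 ]), np.float64(0.0016946614879083713))
```

View pics/crops.png

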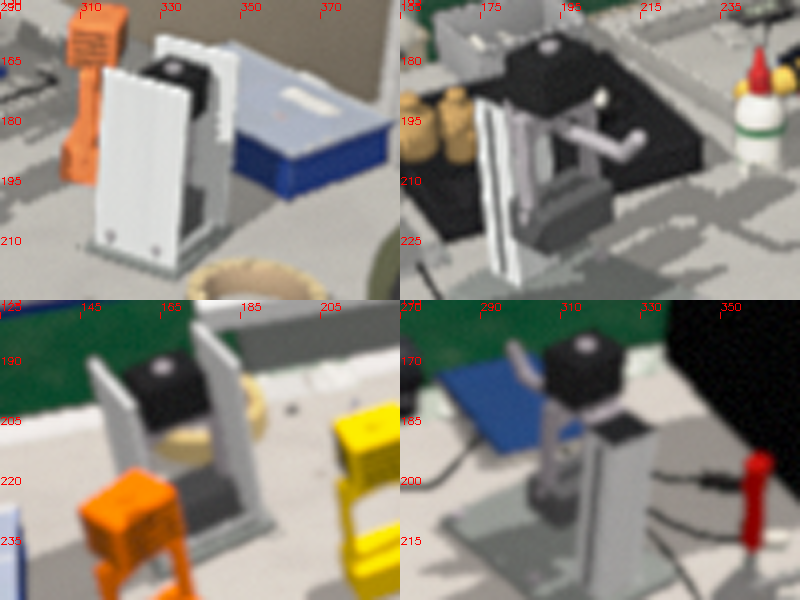

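View pics/wrist0.png

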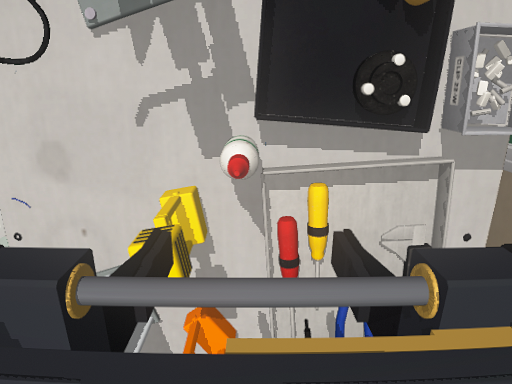

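Crops: screw dots on the grip tops (spare: scene (333,167), side (165.8,191.5); hung: scene (192,176.2), side (316.2,165.8)); hook tip: scene (214.5,199.5), side (298.8,166.2). Wrist view shows the bottle and decoys, with no job parts in view.

```bash
python3 - <<'E'
from h import *
s,d=load('scene'),load('side')
np.set_printoptions(precision=4,suppress=True)
for n,a,b,z in (('spare',(333,167),(165.75,191.5),.148),('hung',(192,176.2),(316.25,165.75),.197),('tip',(214.5,199.5),(298.75,166.25),.161)):
    print(n,*tri(s,a,d,b),onz(s,a,z),onz(d,b,z))
for n,u,z in (('ch+',(316.25,167.5),.153),('ch+',(337.5,173.25),.153),('ch-',(329.25,159.25),.153),('ch-',(349.25,163.75),.153),
  ('b',(312,211.75),.008),('b',(334.5,219.25),.008),('b',(349.5,208),.008)): print(n,onz(s,u,z))
k=.64
for u in ((320,405),(370,378)): print('stand',onz(s,np.array(u)*k,.01))
for u in ((440,325),(488,368),(558,337)): print('stand side',onz(d,np.array(u)*k,.01))
for n,u,z in (('bottle tip',(383,278),.105),('bottle base',(383,322),0),('roll',(553,350),.025),('yellow base',(433,328),0),('yellow top',(434,262),.14),('orange top',(490,240),.14)): print(n,onz(s,np.array(u)*k,z))
E
```

```text
spare [ 0.4661 -0.1923  0.1477] 0.002401044014579154 [ 0.4664 -0.1938  0.148 ] [ 0.468  -0.1913  0.148 ]
hung [0.5529 0.2246 0.1977] 0.0020267374656074075 [0.5538 0.2231 0.197 ] [0.5522 0.2261 0.197 ]
tip [0.4754 0.2044 0.1568] 0.004350366536582156 [0.4678 0.206  0.161 ] [0.4831 0.2034 0.161 ]
ch+ [ 0.4835 -0.1436  0.153 ]
ch+ [ 0.4191 -0.1675  0.153 ]
ch- [ 0.5072 -0.2153  0.153 ]
ch- [ 0.4484 -0.2414  0.153 ]
b [ 0.4805 -0.134   0.008 ]
b [ 0.4088 -0.1603  0.008 ]
b [ 0.433  -0.2445  0.008 ]
stand [0.4461 0.2548 0.01  ]
stand [0.4673 0.1444 0.01  ]
stand side [0.4766 0.1534 0.01  ]
stand side [0.6294 0.1928 0.01  ]
stand side [0.5895 0.3629 0.01  ]
bottle tip [0.6269 0.0131 0.105 ]
bottle base [0.638 0.008 0.   ]
roll [ 0.3379 -0.1675  0.025 ]
yellow base [ 0.5609 -0.0611  0.    ]
yellow top [ 0.5694 -0.0672  0.14  ]
orange top [ 0.5914 -0.2254  0.14  ]
```

Checks out: spare dot z 0.148, hung dot z 0.198 as expected; bay yaw ≈ 20.5°, hook yaw ≈ 14.5°.

```bash
cat >> h.py <<'E'
from scipy.spatial.transform import Rotation as Ro
def go(xyz,yawY=None,cur=None,R=None):
    """shift (cm) and twist to TCP xyz, tool z down, tool y along heading yawY (deg, mod 180)"""
    o=env.get_obs(); p=np.array(o['tool_pos']); A=Ro.from_euler('xyz',o['tool_rot'],degrees=True)
    best=None
    for k in (0,180):
        if yawY is None: B=A;
        else:
            t=np.radians(yawY+k); y=np.array([np.cos(t),np.sin(t),0]); z=np.array([0,0,-1.]); B=Ro.from_matrix(np.c_[np.cross(y,z),y,z])
        w=(A.inv()*B).as_rotvec(degrees=True)
        if best is None or np.linalg.norm(w)<np.linalg.norm(best): best=w
    ty=A.as_matrix()[:,1]
    print('t',o['time_s'],'at',p.round(4),'yhead',np.degrees(np.arctan2(ty[1],ty[0])).round(2),'q7',round(o['qpos'][6],1),'F',np.round(o['force'],1),'w',round(o['grip_width'],4),'g',o['grasp_force'])
    print('xyz cm',(A.inv().apply(np.array(xyz)-p)*100).round(2),'twist',best.round(2))
E
python3 - <<'E'
from h import *
print(env.get_obs()['tool_rot'])
go([.467,-.192,.405],20.5)
go([.467,-.192,.293],20.5)
s=load('scene')
print(onz(s,np.array((348,443))*.64,.014))
E
```

```text
[-1.79918571e+02  5.02619632e-03  9.00026777e+01]
t 0.15 at [ 0.6498 -0.      0.4039] yhead 0.0 q7 -3.3 F [-0.2 -0.2 -0.2] w 0.0876 g 0.0
xyz cm [-19.2  -18.29  -0.08] twist [-8.00e-02 -1.00e-02 -2.05e+01]
t 0.15 at [ 0.6498 -0.      0.4039] yhead 0.0 q7 -3.3 F [-0.2 -0.2 -0.2] w 0.0876 g 0.0
xyz cm [-19.2  -18.27  11.12] twist [-8.00e-02 -1.00e-02 -2.05e+01]
[0.33047778 0.26838047 0.014     ]
```

Request:
{"method": "servo_tool", "body": {"plan": [{"xyz":[-19.2,-18.3,0],"twist":[0,0,-20.5],"jaw":0},{"xyz":[-19.2,-18.3,0],"twist":[0,0,-20.5],"jaw":0},{"xyz":[-19.2,-18.3,0],"twist":[0,0,-20.5],"jaw":0},{"xyz":[-19.2,-18.3,0],"twist":[0,0,-20.5],"jaw":0},{"xyz":[-19.2,-18.3,0],"twist":[0,0,-20.5],"jaw":0},{"xyz":[-19.2,-18.3,0],"twist":[0,0,-20.5],"jaw":0},{"xyz":[-19.2,-18.3,0],"twist":[0,0,-20.5],"jaw":0},{"xyz":[-19.2,-18.3,0],"twist":[0,0,-20.5],"jaw":0},{"xyz":[-19.2,-18.3,0],"twist":[0,0,-20.5],"jaw":0},{"xyz":[-19.2,-18.3,0],"twist":[0,0,-20.5],"jaw":0}]}}

```text
time_s: 0.98
tool_pos: [0.4677, -0.1909, 0.4047]
tool_rot: [180.0, -0.0, 110.6]
force: [0.0, 1.3, 0.2]
grip_width: 0.087
grasp_force: 0.0
```

```bash
python3 - <<'E'
from h import *
c=cap('wrist'); save(c['img'],'wrist1'); print(proj(c,np.array([.467,-.192,.148])))
go([.467,-.192,.293],20.5)
E
```

```text
[249.89610087 203.08404391]
t 1.0333 at [ 0.468  -0.1906  0.4046] yhead 20.65 q7 39.8 F [ 0.1  0.3 -0.3] w 0.0871 g 0.0
xyz cm [-0.11 -0.14 11.16] twist [ 0.02 -0.02  0.15]
```

View pics/wrist1.png

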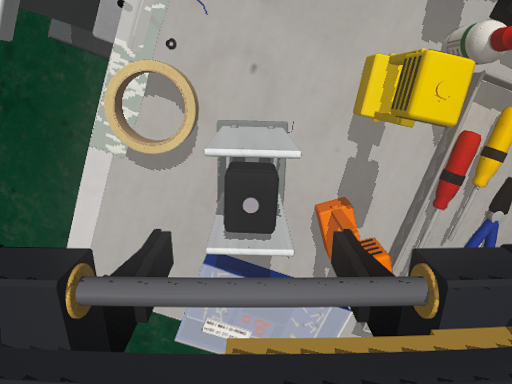

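The wrist view shows the spare centred between the cheeks: dot at (251,205) against a predicted (250,203). The grip lower edge runs from (222,231) to (278,233). The orange decoy is just right of it, at (350,240).

```bash
python3 - <<'E'
from h import *
c=load('wrist'); print(onz(c,(251,205),.148))
for a,b,z in (((206,153),(300,156),.153),((207,251),(294,254),.153),((223,231),(278,233),.148)):
    A,B=onz(c,a,z),onz(c,b,z); print(A,B,np.degrees(np.arctan2(*(B-A)[1::-1])))
g=onz(c,(251,205),.148)
go([g[0],g[1],.294],19.5)
# finger/orange clearance: orange top nearest corner
print(onz(c,(360,240),.14),onz(c,(333,240),.14))
E
```

```text
[ 0.46832032 -0.1931487   0.148     ]
[ 0.42418626 -0.16604446  0.153     ] [ 0.48739979 -0.14470797  0.153     ] 18.651105643890993
[ 0.44891418 -0.23909244  0.153     ] [ 0.51337774 -0.21779335  0.153     ] 18.28381993846427
[ 0.45542104 -0.22090169  0.148     ] [ 0.49615193 -0.2074956   0.148     ] 18.21834248246065
t 1.0333 at [ 0.468  -0.1906  0.4046] yhead 20.65 q7 39.8 F [ 0.1  0.3 -0.3] w 0.0871 g 0.0
xyz cm [-0.26 -0.06 11.06] twist [ 0.02 -0.02  1.15]
[ 0.56348325 -0.19316396  0.14      ] [ 0.54253769 -0.20084424  0.14      ]
```

Request:
{"method": "servo_tool", "body": {"plan": [{"xyz":[-0.3,-0.1,3.5],"twist":[0,0,2],"jaw":0},{"xyz":[-0.3,-0.1,6.5],"twist":[0,0,2],"jaw":0},{"xyz":[-0.3,-0.1,9],"twist":[0,0,2],"jaw":0},{"xyz":[-0.3,-0.1,10.5],"twist":[0,0,2],"jaw":0},{"xyz":[-0.3,-0.1,11],"twist":[0,0,2],"jaw":0},{"xyz":[-0.3,-0.1,11],"twist":[0,0,2],"jaw":0},{"xyz":[-0.3,-0.1,11],"twist":[0,0,2],"jaw":0.4},{"xyz":[-0.3,-0.1,11],"twist":[0,0,2],"jaw":0.7},{"xyz":[-0.3,-0.1,11],"twist":[0,0,2],"jaw":0.7},{"xyz":[-0.3,-0.1,11],"twist":[0,0,2],"jaw":0.7}], "newtons": 30}}

```text
time_s: 1.87
tool_pos: [0.4676, -0.1953, 0.296]
tool_rot: [179.9, 0.1, 108.5]
force: [0.7, -0.2, -0.6]
grip_width: 0.068
grasp_force: 0.0
```

Request:
{"method": "servo_tool", "body": {"plan": [{"xyz":[0,0,0],"twist":[0,0,0],"jaw":0.8},{"xyz":[0,0,0],"twist":[0,0,0],"jaw":0.8},{"xyz":[0,0,0],"twist":[0,0,0],"jaw":0.8},{"xyz":[0,0,0],"twist":[0,0,0],"jaw":0.8},{"xyz":[0,0,0],"twist":[0,0,0],"jaw":0.8},{"xyz":[0,0,0],"twist":[0,0,0],"jaw":0.8},{"xyz":[0,0,0],"twist":[0,0,0],"jaw":0.8}]}}

```text
time_s: 2.45
tool_pos: [0.4672, -0.1952, 0.2949]
tool_rot: [180.0, 0.0, 108.5]
force: [1.0, -0.5, -0.3]
grip_width: 0.0398
grasp_force: 29.9
```

Request:
{"method": "servo_tool", "body": {"plan": [{"xyz":[0,0,-0.5],"twist":[0,0,0],"jaw":0.8},{"xyz":[0,0,-1.5],"twist":[0,0,0],"jaw":0.8},{"xyz":[0,0,-3.5],"twist":[0,0,0],"jaw":0.8},{"xyz":[0,0,-6],"twist":[0,0,0],"jaw":0.8},{"xyz":[0,0,-8.5],"twist":[0,0,0],"jaw":0.8},{"xyz":[0,0,-11],"twist":[0,0,0],"jaw":0.8},{"xyz":[0,0,-13.5],"twist":[0,0,0],"jaw":0.8},{"xyz":[0,0,-15.5],"twist":[0,0,0],"jaw":0.8},{"xyz":[0,0,-16.5],"twist":[0,0,0],"jaw":0.8},{"xyz":[0,0,-16.5],"twist":[0,0,0],"jaw":0.8}], "newtons": 40}}

```text
time_s: 3.28
tool_pos: [0.4673, -0.1954, 0.4625]
tool_rot: [179.8, 0.2, 108.5]
force: [0.4, 0.2, -4.3]
grip_width: 0.0399
grasp_force: 39.9
```

```bash
python3 - <<'E'
from h import *
c=cap('side'); save(np.hstack([cv2.resize(c['img'][110:260,80:230],(400,400)),cv2.resize(cap('scene')['img'][80:230,250:400],(400,400))]),'lift')
go([.47,.03,.46],14.5)
go([.47,.03,.34],14.5)
E
```

```text
t 3.3833 at [ 0.4668 -0.1951  0.4589] yhead 18.5 q7 38.2 F [ 0.3 -0.1 -4.9] w 0.0396 g 39.92459559876124
xyz cm [21.25  7.44 -0.1 ] twist [-0.06 -0.04  4.  ]
t 3.3833 at [ 0.4668 -0.1951  0.4589] yhead 18.5 q7 38.2 F [ 0.3 -0.1 -4.9] w 0.0396 g 39.92459559876124
xyz cm [21.24  7.45 11.9 ] twist [-0.06 -0.04  4.  ]
```

View pics/lift.png

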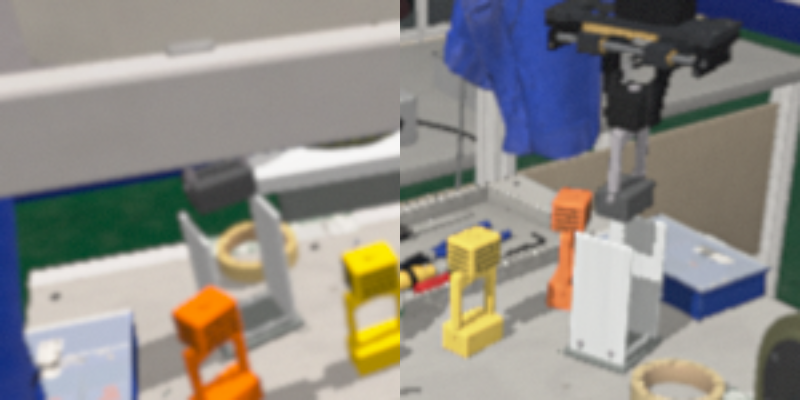

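The spare is lifted clear, its block well above the cheek tops (right panel: block at (625,195), cheek tops at about (640,235)). Moving to the bare bench.

Request:
{"method": "servo_tool", "body": {"plan": [{"xyz":[1.5,0.5,0],"twist":[0,0,0],"jaw":0.8},{"xyz":[4,1.4,0],"twist":[0,0,0.5],"jaw":0.8},{"xyz":[7,2.4,0],"twist":[0,0,1],"jaw":0.8},{"xyz":[10,3.5,0],"twist":[0,0,2],"jaw":0.8},{"xyz":[13,4.5,0],"twist":[0,0,3],"jaw":0.8},{"xyz":[16,5.5,0],"twist":[0,0,4],"jaw":0.8},{"xyz":[18.5,6.5,0],"twist":[0,0,4],"jaw":0.8},{"xyz":[20.5,7.2,0],"twist":[0,0,4],"jaw":0.8},{"xyz":[21.3,7.4,0],"twist":[0,0,4],"jaw":0.8},{"xyz":[21.3,7.4,0],"twist":[0,0,4],"jaw":0.8}]}}

```text
time_s: 4.22
tool_pos: [0.4691, 0.0325, 0.458]
tool_rot: [-179.8, -0.1, 104.8]
force: [0.1, 0.3, -4.3]
grip_width: 0.0395
grasp_force: 39.9
```

```bash
python3 - <<'E'
from h import *
c=cap('wrist'); save(c['img'],'wrist2'); go([.47,.03,.289],14.5)
E
```

```text
t 4.2667 at [0.4694 0.0304 0.4583] yhead 14.59 q7 8.5 F [ 0.8 -1.  -4.6] w 0.0392 g 39.92496657712991
xyz cm [-0.05  0.09 16.93] twist [-0.16  0.02  0.09]
```

View pics/wrist2.png

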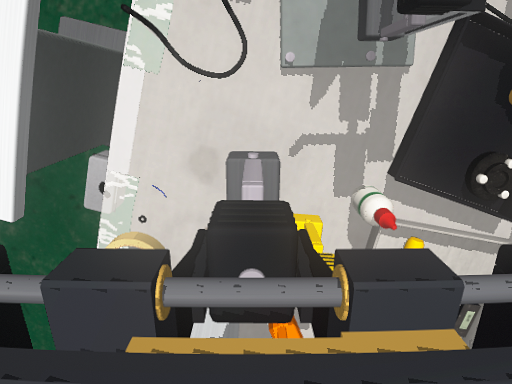

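The bench under the block (252,175) is bare and the weight hangs straight. The stand's edge at (280–413, 67) is parallel to the image, so the hook yaw is about 14.5°. Lowering.

Request:
{"method": "servo_tool", "body": {"plan": [{"xyz":[0,0,2],"twist":[0,0,0],"jaw":0.8},{"xyz":[0,0,5],"twist":[0,0,0],"jaw":0.8},{"xyz":[0,0,8],"twist":[0,0,0],"jaw":0.8},{"xyz":[0,0,11],"twist":[0,0,0],"jaw":0.8},{"xyz":[0,0,13.5],"twist":[0,0,0],"jaw":0.8},{"xyz":[0,0,15.3],"twist":[0,0,0],"jaw":0.8},{"xyz":[0,0,16.2],"twist":[0,0,0],"jaw":0.8},{"xyz":[0,0,16.6],"twist":[0,0,0],"jaw":0.8},{"xyz":[0,0,16.8],"twist":[0,0,0],"jaw":0.8},{"xyz":[0,0,16.8],"twist":[0,0,0],"jaw":0.8}]}}

```text
time_s: 5.1
tool_pos: [0.4702, 0.0297, 0.2924]
tool_rot: [179.9, 0.0, 104.4]
force: [0.5, -0.4, -3.7]
grip_width: 0.0398
grasp_force: 39.9
```

Request:
{"method": "servo_tool", "body": {"plan": [{"xyz":[0,0,0.1],"twist":[0,0,0],"jaw":0.8},{"xyz":[0,0,0.2],"twist":[0,0,0],"jaw":0.8},{"xyz":[0,0,0.3],"twist":[0,0,0],"jaw":0.8},{"xyz":[0,0,0.4],"twist":[0,0,0],"jaw":0.8},{"xyz":[0,0,0.4],"twist":[0,0,0],"jaw":0.8}]}}

```text
time_s: 5.52
tool_pos: [0.4697, 0.0303, 0.2879]
tool_rot: [180.0, 0.0, 104.5]
force: [0.5, -0.3, -3.3]
grip_width: 0.0394
grasp_force: 39.9
```

Request:
{"method": "servo_tool", "body": {"plan": [{"xyz":[0,0,0.05],"twist":[0,0,0],"jaw":0.8},{"xyz":[0,0,0.1],"twist":[0,0,0],"jaw":0.8},{"xyz":[0,0,0.1],"twist":[0,0,0],"jaw":0.8}]}}

```text
time_s: 5.77
tool_pos: [0.4698, 0.0303, 0.2869]
tool_rot: [180.0, 0.0, 104.5]
force: [0.1, 0.2, -2.7]
grip_width: 0.0398
grasp_force: 39.9
```

Request:
{"method": "servo_tool", "body": {"plan": [{"xyz":[0,0,0.05],"twist":[0,0,0],"jaw":0.8},{"xyz":[0,0,0.1],"twist":[0,0,0],"jaw":0.8},{"xyz":[0,0,0.1],"twist":[0,0,0],"jaw":0.8}]}}

```text
time_s: 6.02
tool_pos: [0.4699, 0.0303, 0.2868]
tool_rot: [180.0, 0.0, 104.5]
force: [-1.7, 0.1, 4.3]
grip_width: 0.0395
grasp_force: 39.9
```

Contact confirmed. Release, straight up clear, then turn 90°.

Request:
{"method": "servo_tool", "body": {"plan": [{"xyz":[0,0,-0.05],"twist":[0,0,0],"jaw":0.5},{"xyz":[0,0,-0.05],"twist":[0,0,0],"jaw":0.3},{"xyz":[0,0,-0.05],"twist":[0,0,0],"jaw":0},{"xyz":[0,0,-0.05],"twist":[0,0,0],"jaw":0},{"xyz":[0,0,-0.05],"twist":[0,0,0],"jaw":0},{"xyz":[0,0,-0.05],"twist":[0,0,0],"jaw":0},{"xyz":[0,0,-0.05],"twist":[0,0,0],"jaw":0},{"xyz":[0,0,-0.05],"twist":[0,0,0],"jaw":0},{"xyz":[0,0,-0.05],"twist":[0,0,0],"jaw":0}]}}

```text
time_s: 6.77
tool_pos: [0.4697, 0.0303, 0.2863]
tool_rot: [180.0, 0.0, 104.5]
force: [-0.6, 0.1, 0.1]
grip_width: 0.0849
grasp_force: 0.0
```

Request:
{"method": "servo_tool", "body": {"plan": [{"xyz":[0,0,-1],"twist":[0,0,0],"jaw":0},{"xyz":[0,0,-3],"twist":[0,0,0],"jaw":0},{"xyz":[0,0,-6],"twist":[0,0,0],"jaw":0},{"xyz":[0,0,-9],"twist":[0,0,0],"jaw":0},{"xyz":[0,0,-12],"twist":[0,0,0],"jaw":0},{"xyz":[0,0,-12],"twist":[0,0,0],"jaw":0},{"xyz":[0,0,-12],"twist":[0,0,0],"jaw":0}]}}

```text
time_s: 7.35
tool_pos: [0.4702, 0.0304, 0.4089]
tool_rot: [179.7, 0.1, 104.5]
force: [-0.8, 0.3, -0.6]
grip_width: 0.087
grasp_force: 0.0
```

```bash
python3 - <<'E'
from h import *
c=cap('wrist'); im=cv2.resize(c['img'],(800,600)); d=cap('side'); im[:225,:300]=cv2.resize(d['img'][110:260,150:350],(300,225)); save(im,'wrist3')
go([.47,.03,.40],-75.5); go([.47,.03,.40],104.5)
E
```

```text
t 7.45 at [0.4694 0.0303 0.4059] yhead 14.51 q7 8.3 F [-0.3 -0.8 -0.2] w 0.0871 g 0.0
xyz cm [-0.04  0.05  0.59] twist [-3.000e-02 -3.000e-02 -8.999e+01]
t 7.45 at [0.4694 0.0303 0.4059] yhead 14.51 q7 8.3 F [-0.3 -0.8 -0.2] w 0.0871 g 0.0
xyz cm [-0.04  0.05  0.59] twist [-3.000e-02 -3.000e-02 -8.999e+01]
```

View pics/wrist3.png

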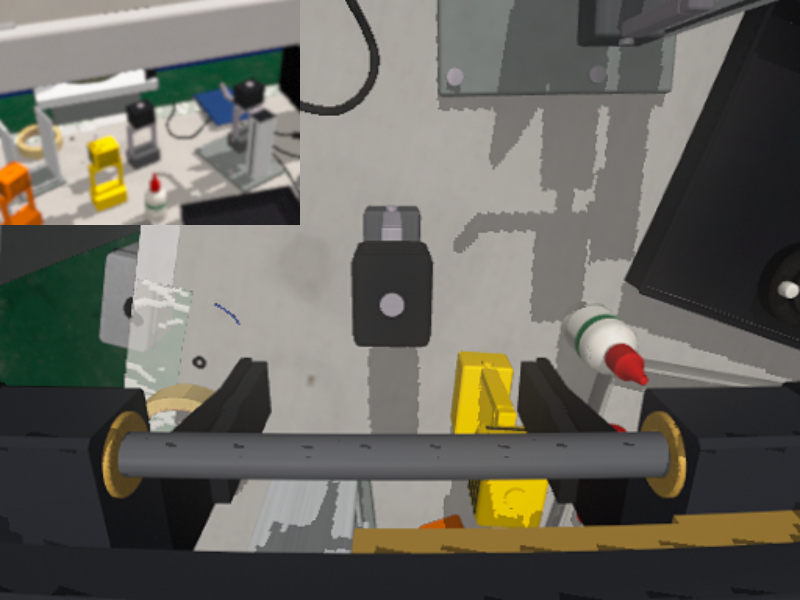

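The spare stands upright on bare bench, with its dot at (392,305) in the 800 px frame. The stand's side edge runs from its front corner (438,95) to (672,93). I'll refine the hook pose and the next grasp from these.

```bash
python3 - <<'E'
from h import *
c=load('wrist'); k=.64
g=onz(c,np.array((392,305))*k,.14); A=onz(c,np.array((438.5,94.5))*k,.01); B=onz(c,np.array((672,92.5))*k,.01)
print(g,A,B,np.linalg.norm(B-A)); th=np.arctan2(*(B-A)[1::-1]); print('yaw',np.degrees(th))
ux=np.array([np.cos(th),np.sin(th)]); uy=np.array([-ux[1],ux[0]])
print('seat',A[:2]+.048*ux+.055*uy)
A=onz(c,np.array((352,340))*k,.14); B=onz(c,np.array((432,340))*k,.14)
go([g[0],g[1],.40],104.5)
E
```

```text
[0.47070188 0.03176336 0.14      ] [0.4746822  0.14643731 0.01      ] [0.63307186 0.19139427 0.01      ] 0.16464632311868652
yaw 15.845943459882086
seat [0.50584033 0.21245376]
t 7.45 at [0.4694 0.0303 0.4059] yhead 14.51 q7 8.3 F [-0.3 -0.8 -0.2] w 0.0871 g 0.0
xyz cm [0.11 0.17 0.59] twist [-3.000e-02 -3.000e-02 -8.999e+01]
```

Request:
{"method": "servo_tool", "body": {"plan": [{"xyz":[0.1,0.1,0],"twist":[0,0,-7],"jaw":0},{"xyz":[0.1,0.1,0],"twist":[0,0,-14],"jaw":0},{"xyz":[0.1,0.1,0],"twist":[0,0,-21],"jaw":0},{"xyz":[0.1,0.1,0],"twist":[0,0,-28],"jaw":0},{"xyz":[0.1,0.1,0],"twist":[0,0,-35],"jaw":0},{"xyz":[0.1,0.1,0],"twist":[0,0,-42],"jaw":0},{"xyz":[0.1,0.1,0],"twist":[0,0,-49],"jaw":0},{"xyz":[0.1,0.1,0],"twist":[0,0,-56],"jaw":0},{"xyz":[0.1,0.1,0],"twist":[0,0,-63],"jaw":0},{"xyz":[0.1,0.1,0],"twist":[0,0,-70],"jaw":0}]}}

```text
time_s: 8.28
tool_pos: [0.47, 0.0315, 0.4045]
tool_rot: [-180.0, -0.2, 174.9]
force: [0.3, -0.3, -0.2]
grip_width: 0.0871
grasp_force: 0.0
```

Request:
{"method": "servo_tool", "body": {"plan": [{"xyz":[0,0,0],"twist":[0,0,-7],"jaw":0},{"xyz":[0,0,0],"twist":[0,0,-14],"jaw":0},{"xyz":[0,0,0],"twist":[0,0,-20],"jaw":0},{"xyz":[0,0,0],"twist":[0,0,-20],"jaw":0},{"xyz":[0,0,0],"twist":[0,0,-20],"jaw":0}]}}

```text
time_s: 8.7
tool_pos: [0.4701, 0.0315, 0.405]
tool_rot: [180.0, -0.1, -165.7]
force: [-0.1, 0.3, 0.1]
grip_width: 0.087
grasp_force: 0.0
```

```bash
python3 - <<'E'
from h import *
go([.4703,.031,.2863],104.5)
E
```

```text
t 8.7 at [0.4701 0.0315 0.405 ] yhead 104.33 q7 97.8 F [-0.1  0.3  0.1] w 0.087 g 0.0
xyz cm [-0.04 -0.06 11.87] twist [ 0.03 -0.13 -0.17]
```

Request:
{"method": "servo_tool", "body": {"plan": [{"xyz":[0,-0.1,3.5],"twist":[0,0,0],"jaw":0},{"xyz":[0,-0.1,6.5],"twist":[0,0,0],"jaw":0},{"xyz":[0,-0.1,9],"twist":[0,0,0],"jaw":0},{"xyz":[0,-0.1,11],"twist":[0,0,0],"jaw":0},{"xyz":[0,-0.1,11.8],"twist":[0,0,0],"jaw":0},{"xyz":[0,-0.1,11.9],"twist":[0,0,0],"jaw":0},{"xyz":[0,-0.1,11.9],"twist":[0,0,0],"jaw":0},{"xyz":[0,-0.1,11.9],"twist":[0,0,0],"jaw":0.7},{"xyz":[0,-0.1,11.9],"twist":[0,0,0],"jaw":0.7},{"xyz":[0,-0.1,11.9],"twist":[0,0,0],"jaw":0.7}], "newtons": 20}}

```text
time_s: 9.53
tool_pos: [0.4712, 0.0306, 0.2886]
tool_rot: [-180.0, 0.1, -165.5]
force: [-0.8, 0.6, -0.3]
grip_width: 0.0745
grasp_force: 0.0
```

Request:
{"method": "servo_tool", "body": {"plan": [{"xyz":[0,0,0],"twist":[0,0,0],"jaw":0.7},{"xyz":[0,0,0],"twist":[0,0,0],"jaw":0.7},{"xyz":[0,0,0],"twist":[0,0,0],"jaw":0.7},{"xyz":[0,0,0],"twist":[0,0,0],"jaw":0.7},{"xyz":[0,0,0],"twist":[0,0,0],"jaw":0.7},{"xyz":[0,0,0],"twist":[0,0,0],"jaw":0.7}], "newtons": 40}}

```text
time_s: 10.03
tool_pos: [0.4707, 0.0308, 0.2875]
tool_rot: [180.0, 0.0, -165.5]
force: [-0.2, 2.4, 2.1]
grip_width: 0.05
grasp_force: 39.9
```

Request:
{"method": "servo_tool", "body": {"plan": [{"xyz":[0,0,-0.5],"twist":[0,0,0],"jaw":0.7},{"xyz":[0,0,-1.5],"twist":[0,0,0],"jaw":0.7},{"xyz":[0,0,-3.5],"twist":[0,0,0],"jaw":0.7},{"xyz":[0,0,-5.5],"twist":[0,0,0],"jaw":0.7},{"xyz":[0,0,-7.5],"twist":[0,0,0],"jaw":0.7},{"xyz":[0,0,-8.5],"twist":[0,0,0],"jaw":0.7},{"xyz":[0,0,-8.5],"twist":[0,0,0],"jaw":0.7},{"xyz":[0,0,-8.5],"twist":[0,0,0],"jaw":0.7}]}}

```text
time_s: 10.7
tool_pos: [0.4706, 0.0304, 0.3722]
tool_rot: [-180.0, 0.0, -165.5]
force: [0.4, 0.4, -4.2]
grip_width: 0.0496
grasp_force: 39.9
```

```bash
python3 - <<'E'
from h import *
t=np.radians(15.5);u=np.array([np.cos(t),np.sin(t)]);p=np.array([.506,.2125])-.07*u
go([*p,.3715],105.5)
E
```

```text
t 10.7 at [0.4706 0.0304 0.3722] yhead 104.49 q7 97.9 F [ 0.4  0.4 -4.2] w 0.0496 g 39.87136330133808
xyz cm [-0.99 16.62  0.06] twist [-0.01  0.01 -1.01]
```

Request:
{"method": "servo_tool", "body": {"plan": [{"xyz":[0,1.5,0],"twist":[0,0,0],"jaw":0.7},{"xyz":[0,4,0],"twist":[0,0,0],"jaw":0.7},{"xyz":[0,6.5,0],"twist":[0,0,-0.5],"jaw":0.7},{"xyz":[-0.3,9,0],"twist":[0,0,-1],"jaw":0.7},{"xyz":[-0.5,11.5,0],"twist":[0,0,-1],"jaw":0.7},{"xyz":[-0.7,14,0],"twist":[0,0,-1],"jaw":0.7},{"xyz":[-0.9,15.8,0],"twist":[0,0,-1],"jaw":0.7},{"xyz":[-1,16.6,0],"twist":[0,0,-1],"jaw":0.7},{"xyz":[-1,16.6,0],"twist":[0,0,-1],"jaw":0.7},{"xyz":[-1,16.6,0],"twist":[0,0,-1],"jaw":0.7}]}}

```text
time_s: 11.53
tool_pos: [0.4388, 0.1928, 0.3712]
tool_rot: [-179.9, -0.1, -164.5]
force: [-1.0, -0.2, -4.2]
grip_width: 0.0497
grasp_force: 39.9
```

```bash
python3 - <<'E'
from h import *
s,d=cap('scene'),cap('side')
save(np.hstack([cv2.resize(s['img'][120:240,130:250],(400,400)),cv2.resize(d['img'][120:240,230:350],(400,400))]),'pre')
t=np.radians(15.5);u=np.array([np.cos(t),np.sin(t)]);p=np.array([.506,.2125])-.004*u
go([*p,.3715],105.5)
E
```

```text
t 11.6333 at [0.4392 0.192  0.3717] yhead 105.37 q7 78.8 F [ 0.1 -0.3 -4.1] w 0.0497 g 39.87570385998424
xyz cm [-6.58  0.21  0.01] twist [-0.06 -0.07 -0.13]
```

View pics/pre.png

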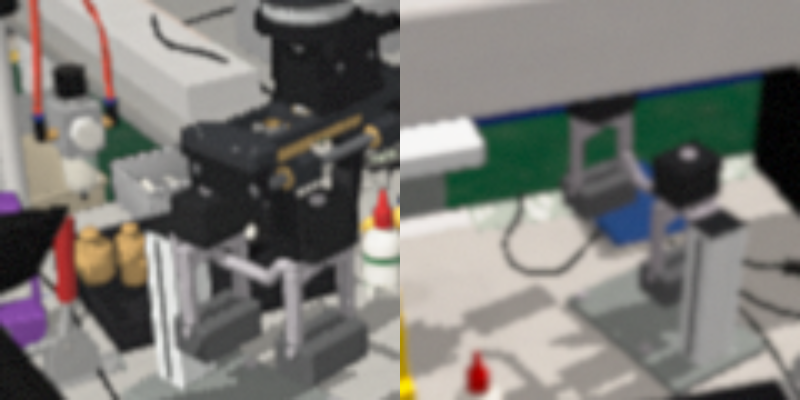

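The view confirms the setup: the spare is in front of the tip, upright, with eye and prong at matching heights. Threading slowly.

Request:
{"method": "servo_tool", "body": {"plan": [{"xyz":[-0.5,0.1,0],"twist":[0,0,0],"jaw":0.7},{"xyz":[-1.2,0.2,0],"twist":[0,0,0],"jaw":0.7},{"xyz":[-1.9,0.2,0],"twist":[0,0,0],"jaw":0.7},{"xyz":[-2.6,0.2,0],"twist":[0,0,0],"jaw":0.7},{"xyz":[-3.3,0.2,0],"twist":[0,0,0],"jaw":0.7},{"xyz":[-4,0.2,0],"twist":[0,0,0],"jaw":0.7},{"xyz":[-4,0.2,0],"twist":[0,0,0],"jaw":0.7}]}}

```text
time_s: 12.22
tool_pos: [0.4783, 0.2066, 0.3721]
tool_rot: [180.0, 0.0, -164.5]
force: [0.1, 0.9, -3.9]
grip_width: 0.0493
grasp_force: 39.9
```

Request:
{"method": "servo_tool", "body": {"plan": [{"xyz":[-0.5,0,0],"twist":[0,0,0],"jaw":0.7},{"xyz":[-1,0,0],"twist":[0,0,0],"jaw":0.7},{"xyz":[-1.5,0,0],"twist":[0,0,0],"jaw":0.7},{"xyz":[-2,0,0],"twist":[0,0,0],"jaw":0.7},{"xyz":[-2.4,0,0],"twist":[0,0,0],"jaw":0.7},{"xyz":[-2.4,0,0],"twist":[0,0,0],"jaw":0.7},{"xyz":[-2.4,0,0],"twist":[0,0,0],"jaw":0.7}]}}

```text
time_s: 12.8
tool_pos: [0.5, 0.2128, 0.3721]
tool_rot: [180.0, -0.0, -164.5]
force: [0.1, 0.3, -4.3]
grip_width: 0.0498
grasp_force: 39.9
```

```bash
python3 - <<'E'
from h import *
s,d=cap('scene'),cap('side')
save(np.hstack([cv2.resize(s['img'][120:240,130:250],(400,400)),cv2.resize(d['img'][120:240,230:350],(400,400))]),'over')
t=np.radians(15.5);u=np.array([np.cos(t),np.sin(t)]);p=np.array([.506,.2125])-.004*u
go([*p,.3445],105.5)
E
```

```text
t 12.9 at [0.4998 0.2128 0.3722] yhead 105.51 q7 77.4 F [ 0.8 -0.  -3.8] w 0.0496 g 39.87232654282934
xyz cm [-0.19 -0.2   2.77] twist [-0.   -0.02  0.01]
```

View pics/over.png

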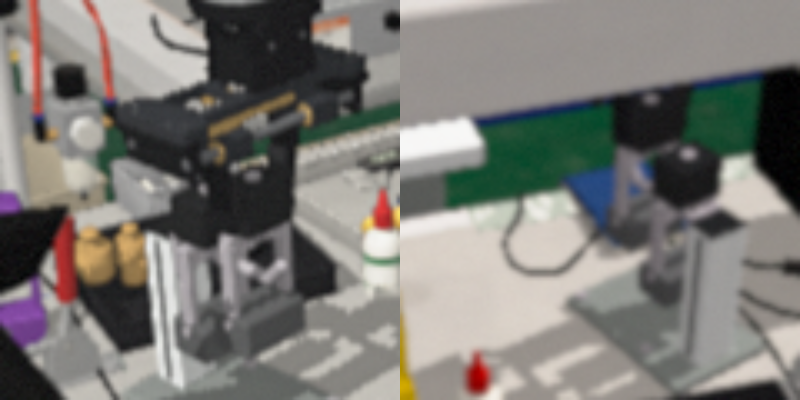

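The prong tip shows inside the spare's eye (left panel, about (265,272)) and the first weight is undisturbed. Lowering.

Request:
{"method": "servo_tool", "body": {"plan": [{"xyz":[-0.1,-0.1,0.5],"twist":[0,0,0],"jaw":0.7},{"xyz":[-0.2,-0.2,1],"twist":[0,0,0],"jaw":0.7},{"xyz":[-0.2,-0.2,1.5],"twist":[0,0,0],"jaw":0.7},{"xyz":[-0.2,-0.2,2],"twist":[0,0,0],"jaw":0.7},{"xyz":[-0.2,-0.2,2.3],"twist":[0,0,0],"jaw":0.7},{"xyz":[-0.2,-0.2,2.5],"twist":[0,0,0],"jaw":0.7},{"xyz":[-0.2,-0.2,2.6],"twist":[0,0,0],"jaw":0.7},{"xyz":[-0.2,-0.2,2.6],"twist":[0,0,0],"jaw":0.7}]}}

```text
time_s: 13.57
tool_pos: [0.5024, 0.2114, 0.346]
tool_rot: [-180.0, -0.0, -164.5]
force: [-0.2, -0.6, -3.6]
grip_width: 0.0495
grasp_force: 39.9
```

Request:
{"method": "servo_tool", "body": {"plan": [{"xyz":[0,0,0.05],"twist":[0,0,0],"jaw":0.7},{"xyz":[0,0,0.1],"twist":[0,0,0],"jaw":0.7},{"xyz":[0,0,0.1],"twist":[0,0,0],"jaw":0.7}]}}

```text
time_s: 13.82
tool_pos: [0.5024, 0.2115, 0.3454]
tool_rot: [-180.0, 0.0, -164.5]
force: [0.9, -0.4, -3.6]
grip_width: 0.0499
grasp_force: 39.9
```

Request:
{"method": "servo_tool", "body": {"plan": [{"xyz":[0,0,0.05],"twist":[0,0,0],"jaw":0.7},{"xyz":[0,0,0.1],"twist":[0,0,0],"jaw":0.7},{"xyz":[0,0,0.1],"twist":[0,0,0],"jaw":0.7}]}}

```text
time_s: 14.07
tool_pos: [0.5024, 0.2114, 0.3442]
tool_rot: [-180.0, 0.0, -164.5]
force: [-0.0, 0.4, -3.8]
grip_width: 0.0501
grasp_force: 39.9
```

Request:
{"method": "servo_tool", "body": {"plan": [{"xyz":[0,0,0.05],"twist":[0,0,0],"jaw":0.7},{"xyz":[0,0,0.1],"twist":[0,0,0],"jaw":0.7},{"xyz":[0,0,0.1],"twist":[0,0,0],"jaw":0.7}]}}

```text
time_s: 14.32
tool_pos: [0.5024, 0.2114, 0.344]
tool_rot: [-180.0, 0.0, -164.5]
force: [-1.6, -1.6, 2.3]
grip_width: 0.0499
grasp_force: 39.9
```

Seated on the prong. Release gently.

Request:
{"method": "servo_tool", "body": {"plan": [{"xyz":[0,0,-0.05],"twist":[0,0,0],"jaw":0.4},{"xyz":[0,0,-0.05],"twist":[0,0,0],"jaw":0.35},{"xyz":[0,0,-0.05],"twist":[0,0,0],"jaw":0.25},{"xyz":[0,0,-0.05],"twist":[0,0,0],"jaw":0.1},{"xyz":[0,0,-0.05],"twist":[0,0,0],"jaw":0},{"xyz":[0,0,-0.05],"twist":[0,0,0],"jaw":0},{"xyz":[0,0,-0.05],"twist":[0,0,0],"jaw":0},{"xyz":[0,0,-0.05],"twist":[0,0,0],"jaw":0},{"xyz":[0,0,-0.05],"twist":[0,0,0],"jaw":0},{"xyz":[0,0,-0.05],"twist":[0,0,0],"jaw":0}], "newtons": 5}}

```text
time_s: 15.15
tool_pos: [0.5024, 0.2114, 0.3438]
tool_rot: [-180.0, 0.0, -164.5]
force: [-0.5, -0.3, 0.7]
grip_width: 0.0863
grasp_force: 0.0
```

Request:
{"method": "servo_tool", "body": {"plan": [{"xyz":[0,0,-1],"twist":[0,0,0],"jaw":0},{"xyz":[0,0,-2],"twist":[0,0,0],"jaw":0},{"xyz":[0,0,-4],"twist":[0,0,0],"jaw":0},{"xyz":[0,0,-7],"twist":[0,0,0],"jaw":0},{"xyz":[0,0,-10],"twist":[0,0,0],"jaw":0},{"xyz":[0,0,-12],"twist":[0,0,0],"jaw":0},{"xyz":[0,0,-12],"twist":[0,0,0],"jaw":0},{"xyz":[0,0,-12],"twist":[0,0,0],"jaw":0}]}}

```text
time_s: 15.82
tool_pos: [0.5025, 0.2117, 0.4662]
tool_rot: [180.0, 0.2, -164.5]
force: [-0.8, -0.4, -0.1]
grip_width: 0.0873
grasp_force: 0.0
```

```bash
python3 - <<'E'
from h import *
s,d,w=cap('scene'),cap('side'),cap('wrist')
save(np.vstack([np.hstack([cv2.resize(s['img'][150:240,140:260],(400,300)),cv2.resize(d['img'][135:225,250:370],(400,300))]),np.hstack([cv2.resize(w['img'],(400,300)),np.zeros((300,400,3),np.uint8)])]),'final')
go([.5,.21,.46],105.5)
E
```

```text
t 15.9667 at [0.5021 0.2112 0.4628] yhead 105.5 q7 78.4 F [-0.6  0.3 -0.1] w 0.0874 g 0.0
xyz cm [ 0.24 -0.06  0.28] twist [-0.02 -0.1  -0.  ]
```

View pics/final.png

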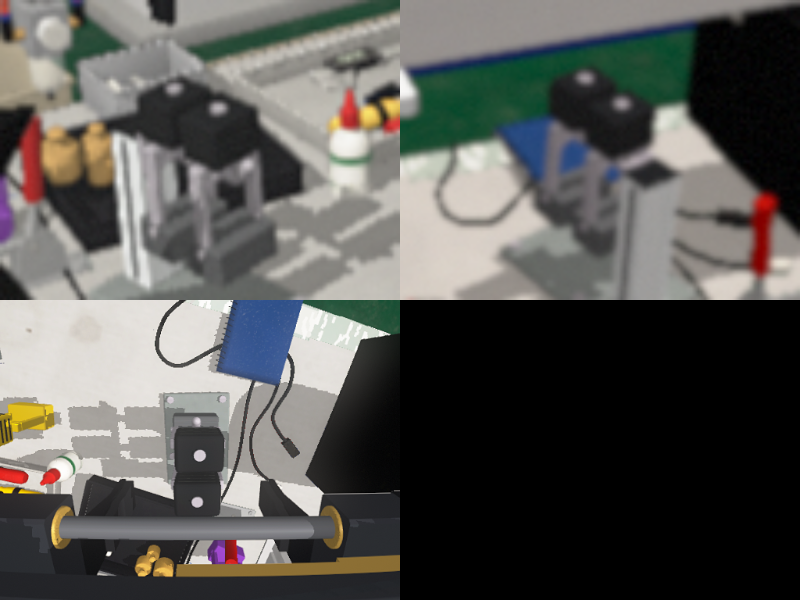

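Both weights hang square on the hook, grips in line with dots at (200,455) and (197,502) in the wrist view. I'll let any swing settle, check the dots numerically and sign off.

Request:
{"method": "servo_tool", "body": {"plan": [{"xyz":[0,0,0],"twist":[0,0,0],"jaw":0},{"xyz":[0,0,0],"twist":[0,0,0],"jaw":0},{"xyz":[0,0,0],"twist":[0,0,0],"jaw":0},{"xyz":[0,0,0],"twist":[0,0,0],"jaw":0},{"xyz":[0,0,0],"twist":[0,0,0],"jaw":0},{"xyz":[0,0,0],"twist":[0,0,0],"jaw":0},{"xyz":[0,0,0],"twist":[0,0,0],"jaw":0},{"xyz":[0,0,0],"twist":[0,0,0],"jaw":0},{"xyz":[0,0,0],"twist":[0,0,0],"jaw":0},{"xyz":[0,0,0],"twist":[0,0,0],"jaw":0}]}}

```text
time_s: 16.8
tool_pos: [0.5024, 0.2114, 0.4638]
tool_rot: [-180.0, 0.0, -164.5]
force: [0.5, -0.6, -0.6]
grip_width: 0.0873
grasp_force: 0.0
```

```bash
python3 - <<'E'
from h import *
s,d=load('scene'),load('side')
t=np.radians(15.5);u=np.array([np.cos(t),np.sin(t)]);R=np.array([u,[-u[1],u[0]]])
ok=True
for a,b in (((206.6,180.3),(305.5,158.4)),((192,176.5),(316.2,165.9))):
    X,e=tri(s,a,d,b); h=R@(X[:2]-[.506,.2125]); print(h.round(4),X[2].round(4),e.round(4)); ok&=abs(h[1])<.015 and abs(X[2]-.197)<.007
print(env.sign_off() if ok else 'check')
E
```

```text
[-0.0002 -0.0034] 0.1999 0.0069
[ 0.0481 -0.0007] 0.197 0.0019
the job is handed in; nothing more can be done
None
```

The spare now hangs on the free front place of the hook, measured about 0 mm along the prong and 3 mm sideways from the seat. The first weight still hangs about 48 mm behind it, and I handed the job in at about 17 s; no verdict came back.

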